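Load two flat bars into a T-bracket tack-welding jig with a spring stop

ROBOT

A 7-joint arm with a two-finger parallel gripper is mounted at the origin on the work surface; the furniture and walls round the work are solid. World frame = base frame: x ahead of the robot, y to its left, z up, the work surface at z = 0. Lengths are in m, angles in rad, forces in N, time in s.
With the tool pointing down it reaches from about 0.425 to 0.875 m from the base axis. Payload 4.7 kg.
Tool frame: the origin (TCP) lies midway between the tips of the shut fingers; the grasp point (between the pads) lies 19 mm behind it; z points along the fingers, y is the line along which they close (so a half turn about z gives the same grasp; the last joint's range is limited). The gripper opens to 87 mm and grips with 3 to 60 N. Pads are 19 mm wide; open, the fingers measure 117 mm over their backs; the gripper's body (75 mm by 190 mm) begins 51 mm behind the grasp point.
Start: joints at [-1.193, 0.321, -0.07, 1.45, 0.023, 1.371, -0.057], TCP at [0.231, 0.607, 0.223] pointing down, gripper open.
Joint ranges: [-2.86, 2.86], [-0.3, 2.09], [-1.38, 1.24], [0.06, 2.45], [-1.56, 4.7], [0.09, 2.05], [-2.69, 2.69]. Speed limits (rad/s): [2.57, 2.57, 3.14, 3.14, 3.14, 3.14, 3.14].

INTERFACE

Orientations are given as a rotation vector (axis times angle).
In Python, from bench import ctrl gives the robot as it stands.
- The arm moves only by the shell command python3 inch.py 'ROWS' [FORCE]. ROWS is rows parted by semicolons, their numbers by spaces, 1 to 20 of them, each of 5 numbers: dx, dy, dz in m, then a turn about the tool's z in rad, then the opening from 0.0 (shut) to 1.0 (fully open); each row is the pose to reach, as a shift and turn from the pose commanded when the command began, along the tool's axes at that moment; what a row does not reach only later rows make up. A row lasts 1/10 s, in which the tool goes at most 0.05 m and 0.15 rad, less where a joint would pass 70% of its speed; a pose out of reach is approached as far as the arm can. The fingers move at their own pace and stop on an object; FORCE is the grip in N (left out, the last holds). Time passes only in rows, so rows that do not move let the fingers close. It prints the time, the measured TCP pose, the force, the opening and the grip force at its end.
- ctrl.get_state(): the state, without advancing time (a new reading comes with each control period).
- ctrl.get_image(name): name is "side" or "top" or "wrist"; returns the picture (420x560x3 uint8, red, green, blue); there is no depth.
- ctrl.camera_model(name): a dict with "vertical_fov" (degrees; the focal length in pixels is half the picture's height over the tangent of half this angle, whatever the lens; pixels are square), "cx", "cy" (the principal point, pixels), "k1" (the pictures are not rectified: a ray, as slopes to the right and down, at radius r is drawn at 1 + k1 r^2 times it, then the intrinsics apply), "rvec" (rotation vector, rad) and "tvec" (3), from world to camera coordinates, as OpenCV has them; the wrist camera has in their place "hand_eye" (4x4, takes a point from camera to tool coordinates, whose origin is the TCP and whose axes are the flange's). Camera axes: x right, y down, z forward; pixel columns grow to the right and rows downward; lengths in m; the calibration is good to about 2 mm. A picture is of the moment at which its call begins: read the wrist's pose just before it. camera_model takes no time and is no camera call.
- ctrl.close_job(): hands the job in; it is judged then, once.
The state is a dict: "time": time; "joint_positions": joint angles; "qd": joint speeds; "joint_torque": joint torques, N m; "position": TCP position; "tool_rot": TCP orientation; "ft_force": force on the tool from outside, world axes, zero at the start; "torque": the same for the moment, N m; "grip_width": opening from 0.0 (shut) to 1.0 (fully open); "grip_force": force on a finger pad.
Only numpy, scipy, OpenCV 4.12 (cv2) and the standard library are available. Lean on these libraries where they do the work, as an engineer would, in place of code of your own. Each camera call takes 0.05 s, during which the arm holds its last target. There are 200 camera calls.

TASK

Load the T-bracket jig for tack welding: one of the two steel flat bars lies flat in the cross seat between its rails, and the other lies flat in the stem seat with its outer end under the lip of the brass spring stop, so that the spring keeps its inner end butted tight against the side of the cross bar. Either bar may go in either seat; let go of both, and leave the magnet, the marker and the tape roll where they are.

Things in the scene. Friction and masses are not known exactly. Their poses are not given: they have to be found in the camera images.
- jig: fixed T-shaped bare steel jig plate, 12 thick, with dark steel rails (12 wide, standing 16 above it, tops rounded to 6 mm radius as lead-in). Origin at table height; z up, x along the cross seat, +y along the stem from cross seat to spring stop. Head of the T: x -95 to 95, y -126 to -48; stem: x -62 to 62, y -48 to 150. Bars lie on the plate's top, z = 12
- cross_seat (a point): centre of the cross seat on the plate's top, jig (0, -85, 12), axes as the jig's: the bar's underside rests here, bar along jig x. Back fence (two rails, |x| 36 to 74) touches it at jig y -100; front rails (|x| 32 to 72) leave 1.5 mm play across, end rails 1.25 mm at each end. No rails at |x| under 30: room for fingers
- stem_seat (a point): centre of the stem seat on the plate's top, jig (0, 7.5, 12), axes as the jig's: the bar's underside rests here, bar along jig y, inner end against the cross bar (jig y -70), outer end on the stop (jig y 85). Two pairs of rails (jig y -36 to -12 and 47 to 71), 1.25 mm play at each side; between them free room for fingers
- stop_nose (a joint): travel of the spring stop along jig +y, m: 0 = out (rest), 0.0105 = hard on its end stop. Takes 3.2 N to start, 7.9 N at full travel, then rigid. With the stem bar home it stands at 0.008; at full travel the stem bar's inner end is 2.5 mm clear of the cross bar
- stop_face (a point): on the brass stop's upright face, 5 above the plate; jig (0, 77, 17) at rest, moves with it. Nose 26 wide, 20 high. A lip over the face reaches 6 towards the cross seat, underside 12 above the plate: a level bar cannot be lowered in; its outer end goes in first, 8 to 20 degrees nose down, pushes the stop back, then the bar is laid down. Housing behind, jig y 110 to 136, 24 high
- bar_a: bare steel flat bar, 30 wide x 155 long x 10 thick, plain square edges, 0.35 kg give or take 30 %, loose on the table. Origin at the centre of its underside, long axis = own y, z up through the thickness. Grips across its 30 mm width. Identical to the other bar
- bar_b: bare steel flat bar, 30 wide x 155 long x 10 thick, plain square edges, 0.35 kg give or take 30 %, loose on the table. Origin at the centre of its underside, long axis = own y, z up through the thickness. Grips across its 30 mm width. Identical to the other bar
- bar_a_mid (a point): centre of bar_a's volume, axes as the bar's
- bar_b_mid (a point): centre of bar_b's volume, axes as the bar's
- magnet: bystander: red triangular welding magnet, 85 x 85 x 15, lying flat, origin under its centre
- marker: bystander: white and green paint marker, 135 long, 17 thick, lying, origin under its centre
- roll: bystander: roll of black tape, 62 across x 19 high, lying flat, origin under its centre

How it is judged:
By the outcome, as a careful person would: the job done as asked, in the order asked, and still so for the second after the job is handed in, with the robot touching nothing.
It also fails if it takes over 66 s, if anything falls off the work surface, if the arm or the gripper's body presses on something with over 40 N, if the wrist force passes 120 N, or if a joint passes its speed limit or range.

## Working session

There is one attempt and no reset: what is moved stays moved. The work goes in short steps, Python scripts to look and compute and a shell command to move; the robot and the scene stay as the last step left them, time stands still between calls to the robot, and variables do not carry over. Pictures are saved under pics/ and viewed, at most 10 in all, crops included, and the job is handed in when it is done.

```bash
ls; mkdir -p pics; cat > h.py <<'E'
import numpy as np, cv2
from scipy.spatial.transform import Rotation as R
from bench import ctrl
def cam(name, st=None):
    m=ctrl.camera_model(name)
    if 'hand_eye' in m:
        st=st or ctrl.get_state()
        T=np.eye(4);T[:3,:3]=R.from_rotvec(st['tool_rot']).as_matrix();T[:3,3]=st['position']
        X=T@np.array(m['hand_eye']); Rc,o=X[:3,:3],X[:3,3]
    else:
        Rm=R.from_rotvec(m['rvec']).as_matrix();Rc=Rm.T;o=-Rm.T@np.array(m['tvec'])
    f=210/np.tan(np.radians(m['vertical_fov'])/2)
    return m,f,Rc,o
def ray(c,uv):
    m,f,Rc,o=c
    K=np.array([[f,0,m['cx']],[0,f,m['cy']],[0,0,1.]])
    p=cv2.undistortPoints(np.array(uv,float).reshape(-1,1,2),K,np.array([m['k1'],0,0,0.])).reshape(-1,2)
    return np.c_[p,np.ones(len(p))]@Rc.T,o
def onz(c,uv,z):
    d,o=ray(c,uv); return o+d*((z-o[2])/d[:,2])[:,None]
def proj(c,P):
    m,f,Rc,o=c
    q=(np.atleast_2d(P)-o)@Rc; s=q[:,:2]/q[:,2:]
    s=s*(1+m['k1']*(s**2).sum(1))[:,None]
    return s*f+[m['cx'],m['cy']]
def snap(name,fn):
    im=ctrl.get_image(name); cv2.imwrite('pics/'+fn,im[:,:,::-1]); return im
E
python3 - <<'E'
from h import *
for n in ('top','side'): snap(n,n+'0.png'); m,f,Rc,o=cam(n); print(n,m,f,o,Rc[:,2])
print(ctrl.camera_model('wrist'), ctrl.get_state())
E
```

```text
bench.py
inch.py
pics
top {'vertical_fov': 48.40850738328207, 'cx': 285.0598413092697, 'cy': 205.1384081784566, 'k1': -0.11042177876125939, 'rvec': array([ 2.13989908, -2.16071539,  0.14032964]), 'tvec': array([-0.01666238,  0.41251136,  1.05828391])} 467.17842592096997 [ 0.26722714 -0.02394053  1.10382272] [ 0.13362212  0.00302568 -0.99102774]
side {'vertical_fov': 48.77688964231636, 'cx': 281.19795360067826, 'cy': 210.29817407427714, 'k1': -0.07233281977246159, 'rvec': array([ 2.25452153, -0.39924332,  0.19862117]), 'tvec': array([-0.38615546,  0.10664512,  1.14841858])} 463.19071331508894 [ 0.07420867 -0.8816907   0.8345472 ] [ 0.27090909  0.70771339 -0.65249523]
{'vertical_fov': 68.45763815556033, 'cx': 278.80390600563294, 'cy': 208.61296340954422, 'k1': -0.05444597169307966, 'hand_eye': array([[-1.56587399e-04, -9.69415621e-01, -2.45424794e-01,
         6.67558692e-02],
       [ 9.99999493e-01,  9.22153945e-05, -1.00227186e-03,
        -1.64608715e-04],
       [ 9.94249938e-04, -2.45424827e-01,  9.69415115e-01,
        -1.62040418e-01],
       [ 0.00000000e+00,  0.00000000e+00,  0.00000000e+00,
         1.00000000e+00]])} {'time': 0.1, 'joint_positions': array([-1.19291246,  0.32176087, -0.07008387,  1.45154094,  0.02256754,
        1.37077779, -0.05690975]), 'qd': array([ 0.00102305, -0.00074356, -0.00069408, -0.00365401, -0.0008975 ,
       -0.00110761, -0.00026032]), 'joint_torque': array([-4.25312282e-04, -4.92568731e+01, -4.05983124e-01, -3.13400316e+01,
       -6.40881015e-02,  3.94188822e-02,  7.35150070e-05]), 'position': array([0.23114079, 0.6069972 , 0.22156912]), 'tool_rot': array([-5.68223179e-01, -3.08952391e+00,  2.64227356e-03]), 'ft_force': array([ 0.41912891,  0.3672767 , -0.13643059]), 'torque': array([-0.05035145, -0.0204701 ,  0.02787424]), 'grip_force': 0.0, 'grip_width': 1.0015390172139949}
```

View pics/top0.png

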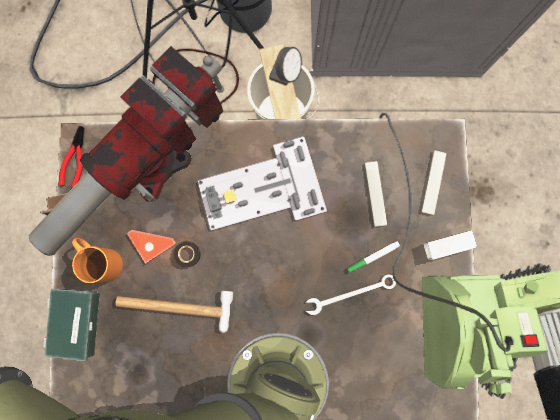

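View pics/side0.png

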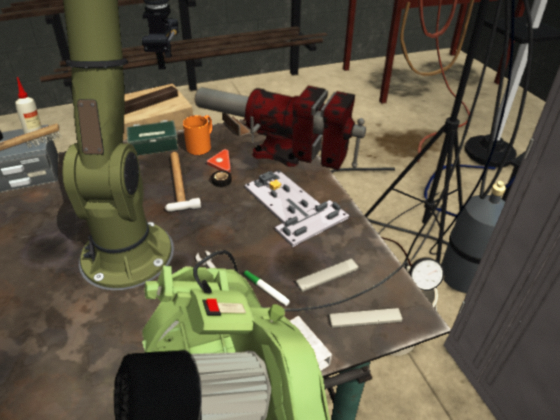

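Top view: the jig is at about (260,183), with its head on the right and the stop at (215,198). The bars are at (375,193) and (433,182), and the white thing at (450,245) is a different object. The side view shows the same layout.

```bash
cat > seg.py <<'E'
from h import *
def masks(name,fn):
    im=cv2.imread('pics/'+fn); hsv=cv2.cvtColor(im,cv2.COLOR_BGR2HSV)
    m=((hsv[...,2]>165)&(hsv[...,1]<60)).astype(np.uint8)*255
    cs,_=cv2.findContours(m,cv2.RETR_EXTERNAL,cv2.CHAIN_APPROX_NONE)
    return im,[c for c in cs if cv2.contourArea(c)>300]
if __name__=='__main__':
    c=cam('top'); im,cs=masks('top','top0.png')
    for k in cs:
        M=cv2.moments(k)
        z=0.010
        P=onz(c,k.reshape(-1,2),z)[:,:2]
        r=cv2.minAreaRect((P*1000).astype(np.float32))
        print((M['m10']/M['m00'],M['m01']/M['m00']),cv2.contourArea(k),np.round(r[0],1),np.round(r[1],1),round(r[2],1))
        cv2.drawContours(im,[k],-1,(0,0,255),1)
    print(proj(c,ctrl.get_state()['position']))
    cv2.imwrite('pics/seg.png',cv2.resize(im[110:270,180:500],None,fx=2.5,fy=2.5,interpolation=cv2.INTER_CUBIC))
E
python3 seg.py
```

```text
(no output)
```

View pics/seg.png

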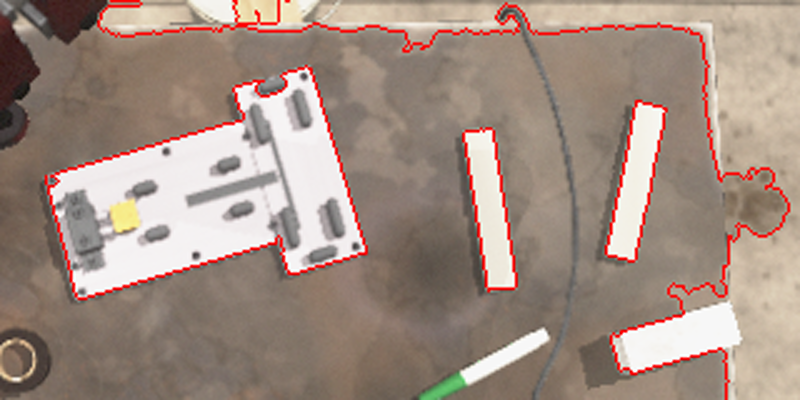

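```bash
cat >> h.py <<'E'
def tri(c1,u1,c2,u2):
    d1,o1=ray(c1,[u1]);d2,o2=ray(c2,[u2]);d1,d2=d1[0],d2[0]
    t=np.linalg.lstsq(np.c_[d1,-d2],o2-o1,rcond=None)[0]
    return (o1+t[0]*d1+o2+t[1]*d2)/2, np.linalg.norm(o1+t[0]*d1-o2-t[1]*d2)
def go(x,y,z,yaw):   # shift in current tool axes + turn, to TCP x,y,z with tool-y at world angle yaw(deg)
    s=ctrl.get_state(); Rm=R.from_rotvec(s['tool_rot']).as_matrix()
    cur=np.degrees(np.arctan2(Rm[1,1],Rm[0,1]))
    d=Rm.T@(np.array([x,y,z])-s['position'])
    t=-np.radians((yaw-cur+180)%360-180)
    print('tool shift',np.round(d,4),'turn',round(t,4),'| cur yaw',round(cur,2),'rel az',round(np.degrees(np.arctan2(y,x)),1))
E
python3 - <<'E'
from h import *
t,s=cam('top'),cam('side')
for a,b in (((200,75),(335,100)),((45,240),(205,97)),((150,50),(320,95))): print(tri(t,a,s,b))
go(.43,-.03,.30,-74.4)
E
```

```text
(array([0.63090305, 0.14498777, 0.24392463]), np.float64(0.020830890516664223))
(array([0.32850168, 0.49607488, 0.1314814 ]), np.float64(0.00144893046280703))
(array([0.67012045, 0.25959988, 0.21126507]), np.float64(0.08126501298318303))
tool shift [-0.4125 -0.5247 -0.0775] turn 2.5055 | cur yaw 69.16 rel az -4.0
```

```bash
python3 inch.py '0 0 -.05 0 1; -.03 -.02 -.1 .15 1; -.06 -.05 -.12 .3 1; -.1 -.08 -.12 .45 1; -.14 -.11 -.12 .6 1; -.18 -.14 -.12 .75 1; -.22 -.18 -.12 .9 1; -.25 -.22 -.12 1.05 1; -.28 -.26 -.12 1.2 1; -.31 -.3 -.12 1.35 1; -.335 -.34 -.12 1.5 1; -.36 -.38 -.12 1.65 1; -.38 -.42 -.11 1.8 1; -.395 -.45 -.1 1.95 1; -.405 -.48 -.09 2.1 1; -.41 -.5 -.08 2.25 1; -.4125 -.5247 -.0775 2.4 1; -.4125 -.5247 -.0775 2.5055 1; -.4125 -.5247 -.0775 2.5055 1; -.4125 -.5247 -.0775 2.5055 1'
python3 - <<'E'
from h import *
s=ctrl.get_state(); print(s['position'],s['tool_rot'],s['qd'].round(3))
im=snap('wrist','w1.png')
E
```

```text
time: 2.1
position: [0.43, -0.0293, 0.2999]
tool_rot: [-3.112, -0.431, 0.0]
ft_force: [-0.5, 0.6, -0.1]
grip_width: 0.995
grip_force: 0.0
[ 0.43000247 -0.02933292  0.29990793] [-3.11169010e+00 -4.31144778e-01  3.68447756e-04] [-0.01   0.004 -0.002 -0.003  0.002 -0.001 -0.001]
```

View pics/w1.png

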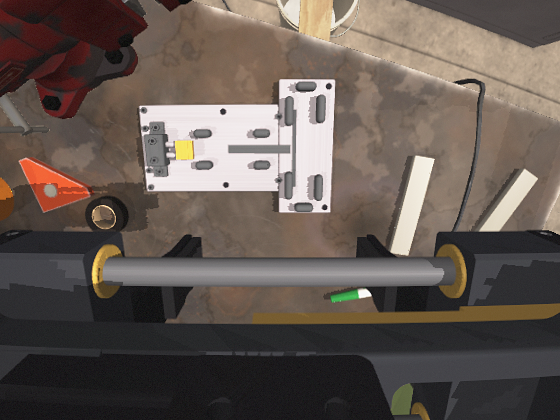

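Wrist view: the whole jig is clear, with the head at (305,146) and the stop at (160,150). The marker is at (350,295) and the roll at (105,213).

```bash
cat > jig.py <<'E'
from seg import *
def fitjig(name,fn,st=None):
    c=cam(name,st); im=cv2.imread('pics/'+fn); hsv=cv2.cvtColor(im,cv2.COLOR_BGR2HSV)
    m=((hsv[...,2]>165)&(hsv[...,1]<60)).astype(np.uint8)*255
    m=cv2.morphologyEx(m,cv2.MORPH_CLOSE,np.ones((9,9)))
    cs,_=cv2.findContours(m,cv2.RETR_EXTERNAL,cv2.CHAIN_APPROX_NONE)
    out=None
    for k in cs:
        P=onz(c,k.reshape(-1,2),.012)[:,:2]
        r=cv2.minAreaRect((P*1000).astype(np.float32)); 
        if abs(min(r[1])-190)<12 and abs(max(r[1])-276)<12: break
    else: raise SystemExit('no jig')
    # edge lines of T outline in jig frame: assign contour points, solve rigid by least squares
    from scipy.optimize import least_squares
    segs=[((-95,-126),(95,-126)),((95,-126),(95,-48)),((95,-48),(62,-48)),((62,-48),(62,150)),((62,150),(-62,150)),((-62,150),(-62,-48)),((-62,-48),(-95,-48)),((-95,-48),(-95,-126))]
    S=np.array(segs,float)/1000
    def res(p):
        cs_,sn=np.cos(p[2]),np.sin(p[2]); Q=(P-p[:2])@np.array([[cs_,-sn],[sn,cs_]])
        D=[]
        for a,b in S:
            t=np.clip(((Q-a)@(b-a))/((b-a)@(b-a)),0,1); D.append(np.linalg.norm(Q-a-t[:,None]*(b-a),axis=1))
        return np.min(D,0)*1000
    r=least_squares(res,[.458,.028,np.radians(15.6)],x_scale=[.01,.01,.02],loss='soft_l1')
    print(name,'jig',r.x[:2].round(4),np.degrees(r.x[2]).round(2),'med res mm',np.median(res(r.x)).round(2)); return r.x
def bar(name,fn,st=None):
    c=cam(name,st); im,cs=masks(name,fn)
    for k in cs:
        P=onz(c,k.reshape(-1,2),.010)[:,:2]; r=cv2.minAreaRect((P*1000).astype(np.float32))
        if abs(max(r[1])-155)<12 and abs(min(r[1])-31)<6: print(name,'bar',np.round(r[0],1),np.round(r[1],1),round(r[2],2))
if __name__=='__main__':
    fitjig('top','top0.png'); fitjig('wrist','w1.png'); bar('top','top0.png'); bar('wrist','w1.png')
E
python3 jig.py
python3 -c "
from h import *
go(.4416,-.2363,.15,-83.4)"
```

```text
top jig [0.4576 0.0284] 15.68 med res mm 0.85
wrist jig [0.4565 0.0284] 15.78 med res mm 1.42
top bar [ 441.6 -236.3] [156.5  30.8] 6.64
top bar [ 467.9 -379.3] [ 32.7 156.6] 75.47
wrist bar [ 440.8 -236.7] [155.1  30.7] 6.86
tool shift [-0.0453  0.2025  0.1499] turn 0.1603 | cur yaw -74.21 rel az -28.2
```

```bash
python3 inch.py '-.01 .04 .02 .08 .7; -.02 .08 .05 .16 .7; -.03 .12 .08 .16 .7; -.04 .16 .12 .16 .7; -.0455 .2027 .16 .158 .7; -.0455 .2027 .21 .158 .7; -.0455 .2027 .25 .158 .7; -.0455 .2027 .28 .158 .7; -.0455 .2027 .2955 .158 .7; -.0455 .2027 .2965 .158 .7; -.0455 .2027 .2965 .158 .7; -.0455 .2027 .2965 .158 .2; -.0455 .2027 .2965 .158 .1; -.0455 .2027 .2965 .158 0; -.0455 .2027 .2965 .158 0; -.0455 .2027 .2965 .158 0; -.0455 .2027 .2965 .158 0' 40
python3 - <<'E'
from h import *
print(ctrl.get_state()['position'],ctrl.get_state()['ft_force'])
E
```

```text
time: 3.85
position: [0.441, -0.2369, 0.0038]
tool_rot: [-3.136, -0.18, -0.001]
ft_force: [-0.5, 2.0, 4.0]
grip_width: 0.339
grip_force: 40.0
[ 0.44102004 -0.23688329  0.00382077] [-0.50460571  2.04802991  4.04936102]
```

```bash
python3 -c "
from h import *
go(.4799,-.0529,.07,-74.27)"
```

```text
tool shift [ 0.0597 -0.1784 -0.0661] turn -0.16 | cur yaw -83.44 rel az -6.3
```

```bash
python3 -c "
from h import *
t=np.radians(15.73);print(np.array([.457,.0284])+np.array([[np.cos(t),-np.sin(t)],[np.sin(t),np.cos(t)]])@np.array([0,-.0845]))"
```

```text
[ 0.47990833 -0.05293547]
```

```bash
python3 inch.py '0 0 -.03 0 0; 0 0 -.06 0 0; .01 -.02 -.08 -.05 0; .02 -.06 -.08 -.1 0; .035 -.1 -.08 -.16 0; .05 -.14 -.08 -.16 0; .0597 -.17 -.075 -.16 0; .0597 -.1784 -.0661 -.16 0; .0597 -.1784 -.0661 -.16 0; .0597 -.1784 -.0661 -.16 0; .0597 -.1784 -.0661 -.16 0'
python3 - <<'E'
from h import *
s=ctrl.get_state();print(s['position'],s['tool_rot'],s['ft_force'])
snap('wrist','w2.png');snap('side','s2.png');snap('top','t2.png')
im=np.vstack([cv2.imread('pics/s2.png')[130:280,200:400],cv2.imread('pics/t2.png')[110:260,180:380]])
cv2.imwrite('pics/c2.png',np.hstack([cv2.imread('pics/w2.png')[:,:],cv2.resize(im,(280,420))])[:,:800])
E
```

```text
time: 4.95
position: [0.4796, -0.055, 0.0697]
tool_rot: [3.112, 0.425, -0.0]
ft_force: [0.8, 0.1, -3.9]
grip_width: 0.336
grip_force: 40.0
[ 0.47955662 -0.05499164  0.06972716] [ 3.11209114e+00  4.25009814e-01 -8.04678844e-05] [ 0.77279585  0.09511367 -3.8667851 ]
```

View pics/c2.png

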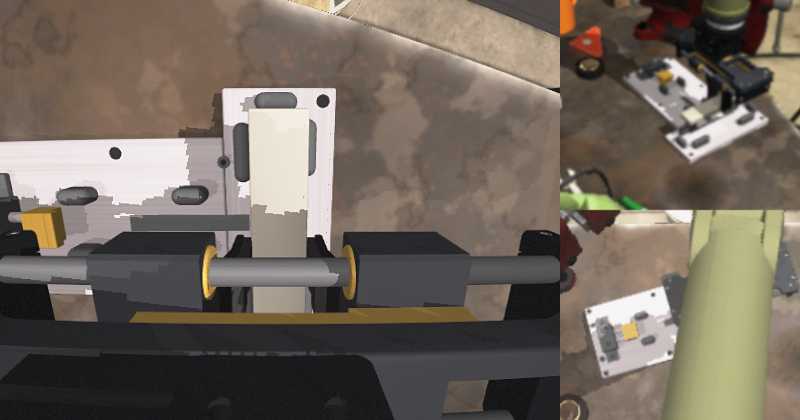

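```bash
python3 - <<'E'
from h import *
s=ctrl.get_state(); c=cam('wrist',s)
im=cv2.imread('pics/w2.png').astype(int); g=im.sum(2)/3
for v in (130,160,190): print(v,np.round(g[v,215:340:1]).astype(int).tolist())
print('col280',g[80:125,280].astype(int).tolist(), 'col 240', g[80:100,235].astype(int).tolist())
E
```

```text
130 [74, 71, 70, 66, 65, 67, 67, 60, 121, 167, 166, 163, 163, 165, 168, 172, 173, 145, 88, 79, 86, 86, 86, 90, 90, 87, 82, 79, 78, 75, 69, 65, 54, 128, 204, 223, 224, 223, 224, 225, 225, 224, 225, 224, 225, 225, 225, 226, 225, 225, 226, 226, 226, 226, 226, 226, 226, 226, 226, 229, 230, 230, 233, 234, 234, 235, 235, 235, 235, 236, 235, 235, 233, 228, 228, 229, 228, 228, 229, 229, 229, 230, 229, 228, 229, 230, 230, 229, 229, 230, 230, 230, 233, 222, 140, 120, 125, 123, 122, 116, 105, 120, 234, 230, 227, 227, 229, 226, 226, 231, 228, 228, 232, 233, 232, 228, 229, 232, 229, 171, 89, 91, 95, 95, 97]
160 [166, 168, 139, 85, 84, 74, 54, 41, 42, 48, 60, 78, 82, 66, 90, 140, 157, 158, 135, 94, 78, 84, 87, 88, 89, 87, 85, 82, 79, 75, 73, 71, 66, 52, 158, 216, 223, 222, 222, 223, 223, 223, 222, 223, 223, 224, 224, 224, 225, 225, 223, 224, 224, 225, 225, 225, 225, 225, 225, 225, 225, 226, 226, 226, 226, 226, 227, 227, 227, 227, 226, 227, 227, 227, 228, 227, 227, 228, 227, 228, 227, 228, 227, 228, 229, 228, 228, 229, 229, 228, 228, 230, 233, 162, 118, 122, 122, 121, 116, 110, 90, 228, 231, 227, 2
[... 348 characters left out ...]
23, 223, 222, 223, 223, 223, 224, 223, 223, 223, 224, 224, 224, 225, 225, 224, 225, 225, 225, 225, 226, 225, 226, 225, 225, 225, 226, 227, 226, 226, 227, 227, 226, 227, 227, 227, 228, 227, 227, 228, 228, 227, 230, 210, 222, 229, 230, 229, 229, 228, 229, 231, 229, 227, 226, 226, 225, 226, 230, 229, 227, 227, 229, 229, 225, 226, 226, 229, 139, 93, 97, 95, 96, 95, 93, 96]
col280 [104, 104, 106, 101, 97, 96, 92, 89, 221, 224, 230, 239, 93, 102, 112, 116, 116, 117, 120, 119, 120, 117, 112, 111, 106, 99, 92, 82, 149, 234, 236, 235, 234, 235, 235, 235, 235, 235, 235, 234, 235, 235, 234, 235, 235] col 240 [101, 101, 101, 98, 94, 94, 92, 84, 209, 230, 236, 237, 237, 237, 237, 236, 237, 237, 236, 236]
```

```bash
python3 - <<'E'
from h import *
s=ctrl.get_state(); c=cam('wrist',s); t=np.radians(15.73)
ux=np.array([np.cos(t),np.sin(t)]); uy=np.array([-np.sin(t),np.cos(t)])
p=s['position'][:2]; zt=s['position'][2]-.0035+.010
b=onz(c,[(248.2,130),(309,130),(249,160),(308.2,160),(280,107.7)],zt)[:,:2]; j=onz(c,[(222.8,130),(334.5,130),(332.8,160),(280,87.5),(240,87.5)],.012)[:,:2]
f=lambda q:np.round(np.c_[(q-p)@ux,(q-p)@uy]*1000,1)
print('bar rel TCP in jig axes\n',f(b),'\nplate\n',f(j))
print('pred jig origin rel TCP',f(np.array([[.457,.0284]])))
go(.4799,-.0529,.04,-74.27)
E
```

```text
bar rel TCP in jig axes
 [[ 67.1  14.6]
 [ 67.  -15.3]
 [ 52.4  14.5]
 [ 52.3 -15.1]
 [ 77.5  -1.1]] 
plate
 [[ 67.3  38.4]
 [ 67.  -39.2]
 [ 46.3 -38.7]
 [ 95.1  -1.4]
 [ 95.2  25.6]]
pred jig origin rel TCP [[ 0.4 85.8]]
tool shift [ 0.0004 -0.0014  0.0299] turn -0.0025 | cur yaw -74.41 rel az -6.3
```

```bash
python3 inch.py '.0003 -.0019 .01 0 0; .0003 -.0019 .02 0 0; .0003 -.0019 .028 0 0; .0003 -.0019 .034 0 0; .0003 -.0019 .04 0 0; .0003 -.0019 .045 0 0; .0003 -.0019 .048 0 0; .0003 -.0019 .048 0 0;.0003 -.0019 .048 0 0'; python3 -c "
from h import *
s=ctrl.get_state();print(s['position'],s['ft_force'],s['torque']);go(.4799,-.0529,.0155,-74.27)"
```

```text
time: 6.0
position: [0.4796, -0.0514, 0.0217]
tool_rot: [3.112, 0.429, 0.0]
ft_force: [-0.4, -0.0, -4.5]
grip_width: 0.338
grip_force: 40.0
[ 0.47957773 -0.05144166  0.02169882] [-0.43332514 -0.02488093 -4.45061945] [-0.37159207  0.14316395 -0.05464234]
tool shift [-0.0001  0.0015  0.0062] turn -0.0005 | cur yaw -74.3 rel az -6.3
```

```bash
python3 inch.py '0 .0005 .003 0 0; 0 .0005 .005 0 0; 0 .0005 .0065 0 0; 0 .0005 .0065 0 0;0 .0005 .0065 0 0'; python3 -c "
from h import *
s=ctrl.get_state();print(s['position'],s['ft_force'],s['torque']);go(.4799,-.0529,.0155,-74.27)"
```

```text
time: 6.5
position: [0.4798, -0.0515, 0.0158]
tool_rot: [-3.111, -0.429, -0.0]
ft_force: [-2.5, -0.5, 6.2]
grip_width: 0.336
grip_force: 40.0
[ 0.47984752 -0.05149042  0.01581287] [-2.46112893 -0.5192699   6.16485502] [-0.07875916  0.88144823 -0.03423147]
tool shift [-0.0003  0.0014  0.0003] turn -0.0002 | cur yaw -74.28 rel az -6.3
```

```bash
python3 inch.py '0 0 0 0 .6; 0 0 0 0 .6; 0 0 0 0 .6; 0 0 -.03 0 .6; 0 0 -.08 0 .6; 0 0 -.13 0 .6; 0 -.04 -.17 0 .6; 0 -.07 -.18 0 .6;  0 -.07 -.18 0 .6; 0 -.07 -.18 0 .6; 0 -.07 -.18 0 .6'
python3 - <<'E'
from h import *
s=ctrl.get_state();print(s['position'],s['tool_rot'],s['ft_force'],s['qd'].round(3)); np.save('w3.npy',np.r_[s['position'],s['tool_rot']])
im=snap('wrist','w3.png'); snap('side','s3.png')
from jig import fitjig,bar
fitjig('wrist','w3.png',s); bar('wrist','w3.png',s)
E
```

```text
time: 7.6
position: [0.4605, 0.0146, 0.1944]
tool_rot: [3.112, 0.427, -0.002]
ft_force: [-0.2, -0.9, 0.3]
grip_width: 0.602
grip_force: 0.0
[0.46048257 0.0146098  0.19442443] [ 3.11178162e+00  4.27435309e-01 -1.61329123e-03] [-0.2065259  -0.87265926  0.31096265] [ 0.008  0.009  0.009  0.001 -0.003  0.002 -0.002]no jig
```

View pics/w3.png

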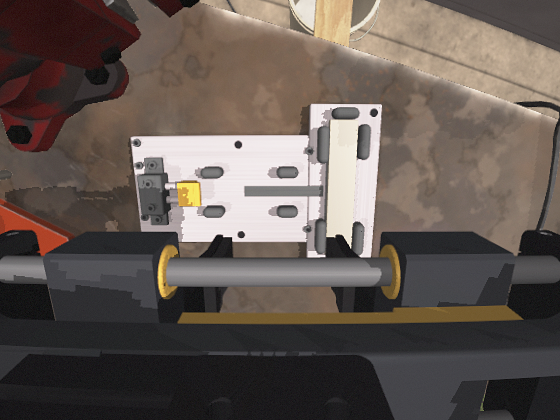

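Wrist view: the cross bar lies between its rails at (340,175), with its end just inside the end rail at (345,115). The stem rails sit around y≈172 and 211, and the stop is at (188,194).

```bash
python3 -c "
from h import *
go(.4786,-.3821,.2,-104.5)"
```

```text
tool shift [-0.0891  0.3868 -0.0054] turn 0.5252 | cur yaw -74.41 rel az -38.6
```

```bash
python3 inch.py '-.01 .04 -.01 .1 .7; -.02 .08 -.02 .2 .7; -.03 .12 -.02 .3 .7; -.04 .165 -.02 .4 .7; -.05 .21 -.02 .52 .7; -.06 .255 -.02 .525 .7; -.07 .3 -.01 .525 .7; -.08 .345 0 .525 .7; -.0891 .3868 0 .525 .7; -.0891 .3868 0 .525 .7; -.0891 .3868 0 .525 .7;-.0891 .3868 0 .525 .7'
python3 - <<'E'
from h import *
s=ctrl.get_state();print(s['position'],s['qd'].round(3))
snap('wrist','w4.png')
from jig import bar
bar('wrist','w4.png',s)
c=cam('wrist',s);im=cv2.imread('pics/w4.png')
print(proj(c,[[.4679,-.3793,.01],[.5429,-.3987,.01],[.5429+.0037,-.3987+.0145,.01],[.5429-.0037,-.3987-.0145,.01]]))
E
```

```text
time: 8.9
position: [0.4798, -0.3799, 0.1947]
tool_rot: [-3.116, 0.392, 0.001]
ft_force: [0.5, -0.4, 0.2]
grip_width: 0.7
grip_force: 0.0
[ 0.47979416 -0.37991426  0.19465199] [-0.024 -0.019 -0.009  0.004  0.002 -0.001  0.003]
wrist bar [ 470.9 -380.5] [ 30.1 147. ] 75.36
[[280.56224112 200.35133059]
 [280.85038022 131.23673317]
 [267.15809737 131.25019806]
 [294.54141246 131.24002281]]
```

View pics/w4.png

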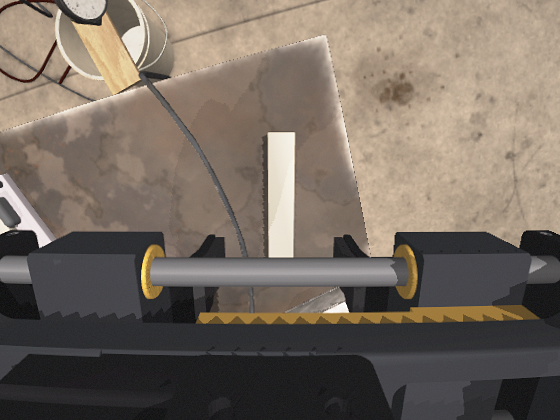

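Wrist view: the free end of bar 2 is at (281,131), exactly where predicted. The cable is about 65 px to the left at the grip row, clear of the finger.

```bash
python3 -c "
from h import *
go(.4786,-.3821,.0035,-104.5)"
```

```text
tool shift [-0.0009  0.0033  0.1914] turn 0.0041 | cur yaw -104.27 rel az -38.6
```

```bash
python3 inch.py '0 .001 .04 0 .6; 0 .001 .085 0 .6; 0 .001 .125 0 .6; 0 .001 .155 0 .6; 0 .001 .175 0 .6; 0 .001 .185 0 .6; 0 .001 .187 0 .6; 0 .001 .187 0 .6'; python3 -c "
from h import *
go(.4786,-.3821,.0035,-104.5)"
```

```text
time: 9.75
position: [0.4804, -0.3814, 0.0091]
tool_rot: [3.117, -0.391, 0.002]
ft_force: [-0.1, 0.5, 0.4]
grip_width: 0.601
grip_force: 0.0
tool shift [-0.0016  0.0011  0.0056] turn 0.0035 | cur yaw -104.3 rel az -38.6
```

```bash
python3 inch.py '-.0016 .001 .005 0 .6; -.0016 .001 .005 0 .6; -.0016 .001 .005 0 .2; -.0016 .001 .005 0 0; -.0016 .001 .005 0 0; -.0016 .001 .005 0 0; -.0016 .001 .005 0 0; -.0016 .001 -.01 0 0; -.0016 .001 -.04 0 0; -.0016 .001 -.07 0 0;-.0016 .001 -.07 0 0;-.0016 .001 -.07 0 0' 40; python3 - <<'E'
from h import *
s=ctrl.get_state();print(s['ft_force'],s['torque'])
t=np.radians(15.73)
print(np.array([.4568,.0292])+np.array([[np.cos(t),-np.sin(t)],[np.sin(t),np.cos(t)]])@np.array([0,.004]))
go(.4557,.0331,.09,15.73)
E
```

```text
time: 10.95
position: [0.4777, -0.3821, 0.0783]
tool_rot: [-3.117, 0.393, -0.001]
ft_force: [-0.9, -0.5, -5.1]
grip_width: 0.335
grip_force: 40.0
[-0.87622564 -0.47487992 -5.09407671] [-0.01032896  0.2121961  -0.01779731]
[0.45571558 0.0330502 ]
tool shift [-0.1243 -0.3968 -0.0116] turn -2.0959 | cur yaw -104.36 rel az 4.2
```

```bash
python3 inch.py '-.01 -.02 -.02 -.15 0; -.02 -.04 -.03 -.3 0; -.03 -.07 -.03 -.45 0; -.04 -.1 -.03 -.6 0; -.05 -.14 -.03 -.75 0; -.06 -.18 -.03 -.9 0; -.07 -.22 -.03 -1.05 0; -.08 -.26 -.03 -1.2 0; -.09 -.3 -.03 -1.35 0; -.1 -.33 -.03 -1.5 0; -.11 -.36 -.03 -1.65 0; -.12 -.38 -.02 -1.8 0; -.1243 -.39 -.0116 -1.95 0; -.1243 -.3968 -.0116 -2.0959 0; -.1243 -.3968 -.0116 -2.0959 0; -.1243 -.3968 -.0116 -2.0959 0; -.1243 -.3968 -.0116 -2.0959 0;-.1243 -.3968 -.0116 -2.0959 0'
python3 - <<'E'
from h import *
s=ctrl.get_state();print(s['ft_force'],s['qd'].round(3)); np.save('w5.npy',np.r_[s['position'],s['tool_rot']])
snap('wrist','w5.png')
go(.4557,.0331,.09,15.73)
E
```

```text
time: 12.75
position: [0.4556, 0.0323, 0.0897]
tool_rot: [-1.9, -2.502, 0.0]
ft_force: [0.2, -0.0, -5.0]
grip_width: 0.336
grip_force: 40.0
[ 0.18099681 -0.01755616 -4.99863212] [-0.001 -0.003 -0.002 -0.004 -0.    -0.001  0.008]
tool shift [ 0.0006  0.0002 -0.0002] turn -0.0023 | cur yaw 15.6 rel az 4.2
```

View pics/w5.png

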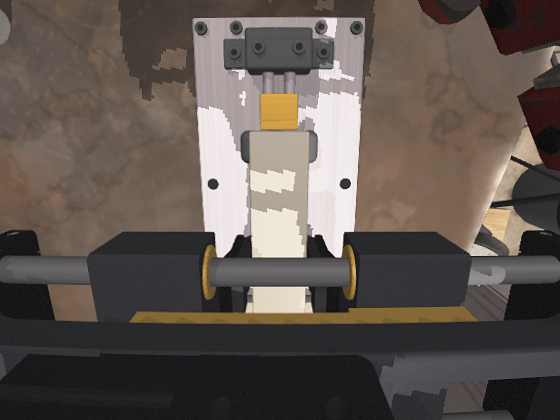

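Wrist view: the bar in hand has its nose at v≈131 and edges at u≈250 to 308. The brass stop is at (279,111), and the plate edges are at u≈199 and 358.

```bash
python3 - <<'E'
from h import *
d=np.load('w5.npy'); s=dict(position=d[:3],tool_rot=d[3:]); c=cam('wrist',s)
g=cv2.imread('pics/w5.png').astype(int).sum(2)/3
def edge(line,a,b):
    seg=np.abs(np.diff(cv2.GaussianBlur(line.reshape(1,-1).astype(np.float32),(5,1),0)[0]))[a:b]
    i=np.arange(a,b); w=seg*(seg>.5*seg.max()); return (w*i).sum()/w.sum()+.5
t=np.radians(15.73);ux=np.array([np.cos(t),np.sin(t)]);uy=np.array([-np.sin(t),np.cos(t)]);p=d[:2]
f=lambda q,z:np.round([((onz(c,[q],z)[0,:2]-p)@w)*1000 for w in (ux,uy)],1)
zt=.0897-.0035+.010
for v in (165,200,220): 
    l,r=edge(g[v],235,265),edge(g[v],300,318); print('bar',v,l,r,f((l,v),zt),f((r,v),zt))
for v in (80,100,140,170,200,220):
    l,r=edge(g[v],185,215),edge(g[v],345,372); print('plate',v,l,r,f((l,v),.012),f((r,v),.012))
n=edge(g[:,280],124,138); print('nose',n,f((280,n),zt))
e=edge(g[:,215],8,24); print('plate end',e,f((215,e),.012))
e=edge(g[:,270],118,136); print('brass near',e,f((270,e),.032))
l,r=edge(g[110],250,268),edge(g[110],290,305);print('brass',f((l,110),.032),f((r,110),.032))
print('jig origin pred',[( (np.array([.4568,.0292])-p)@w)*1000 for w in (ux,uy)])
E
```

```text
bar 165 247.03071931782335 308.94917548881784 [-16.   49.8] [15.1 49.7]
bar 200 246.31395368077216 307.5721345768326 [-16.8  31.8] [14.8 31.7]
bar 220 248.88239780867298 307.38095210414895 [-15.8  21. ] [14.9 20.9]
plate 80 195.45539971644075 356.1309237904897 [-61.2 103.3] [ 56.7 102.9]
plate 100 196.5557824882717 359.29134057835347 [-61.1  89.2] [59.7 88.8]
plate 140 198.53844144603187 359.33675006261666 [-61.4  59.9] [61.3 59.6]
plate 170 200.43680030677606 357.44506666666666 [-61.3  37. ] [61.1 36.6]
plate 200 202.38449701413606 355.43301256221605 [-61.3  13. ] [60.9 12.7]
plate 220 203.41349291304746 354.4965856665793 [-61.5  -3.7] [61.1 -4. ]
nose 130.8674403494095 [ 0.6 66.5]
plate end 17.489222003374667 [-45.  145.3]
brass near 130.39250559504282 [-6.2 66.7]
brass [-13.9  80.3] [13.1 80.3]
jig origin pred [np.float64(0.30348434382055006), np.float64(-3.2911942135625694)]
```

```bash
python3 inch.py '-.0035 .0003 .01 -.0023 0; -.0035 .0003 .03 -.0023 0; -.0035 .0003 .045 -.0023 0; -.0035 .0003 .055 -.0023 0; -.0035 .0003 .06 -.0023 0; -.0035 .0003 .0615 -.0023 0; -.0035 .0003 .0625 -.0023 0; -.0035 .0003 .0635 -.0023 0; -.0035 .0003 .0635 -.0023 0; -.0035 .0003 .0635 -.0023 0'
python3 -c "
from h import *
s=ctrl.get_state();print(s['position'],s['ft_force'],s['torque']);go(.4567,.0297,.0204,15.73)"
```

```text
time: 13.8
position: [0.4573, 0.0298, 0.0266]
tool_rot: [1.894, 2.506, 0.001]
ft_force: [-0.3, 0.1, -3.3]
grip_width: 0.332
grip_force: 40.0
[0.45726531 0.02976413 0.0266242 ] [-0.31023179  0.12294453 -3.32403623] [-0.00717255  0.04464859  0.00284047]
tool shift [ 0.0001 -0.0006  0.0062] turn 0.0022 | cur yaw 15.86 rel az 3.7
```

```bash
python3 inch.py '0 0 .002 0 0; 0 0 .0035 0 0; 0 0 .005 0 0; 0 0 .006 0 0; 0 0 .0065 0 0; 0 0 .0065 0 0'
python3 -c "
from h import *
s=ctrl.get_state();print(s['position'],s['ft_force'],s['torque'])
np.save('w6.npy',np.r_[s['position'],s['tool_rot']]);snap('wrist','w6.png');snap('side','s6.png')
a=cv2.imread('pics/w6.png')[0:260,150:420];b=cv2.imread('pics/s6.png')[150:260,220:370]
cv2.imwrite('pics/c6.png',np.hstack([cv2.resize(a,(400,386)),cv2.resize(b,(400,386))]))"
```

```text
time: 14.4
position: [0.4574, 0.0301, 0.02]
tool_rot: [1.893, 2.507, 0.001]
ft_force: [-0.2, 2.6, 0.9]
grip_width: 0.336
grip_force: 40.0
[0.45738097 0.03009143 0.02004231] [-0.16744063  2.55510913  0.93371932] [ 0.1662778   0.0924265  -0.04129051]
```

View pics/c6.png

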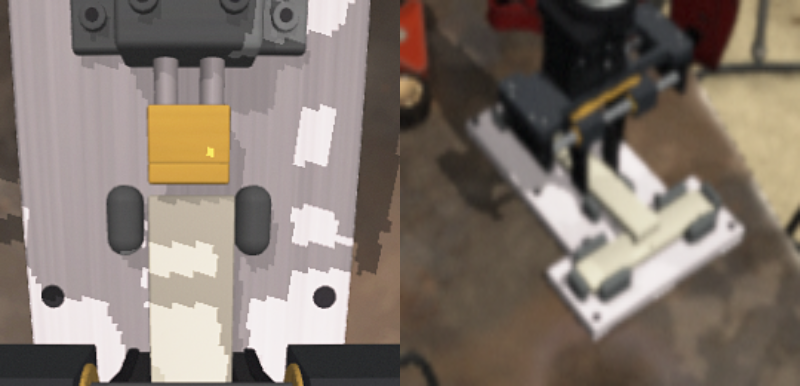

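The bar is tilted nose-down between the outer rails, its nose just short of the lip. Its inner end rests on the cross bar.

```bash
python3 inch.py '0 0 .0007 0 0; .002 0 .001 0 0; .004 0 .001 0 0; .006 0 .001 0 0; .008 0 .001 0 0; .010 0 .001 0 0; .010 0 .001 0 0; .010 0 .001 0 0'
python3 -c "
from h import *
s=ctrl.get_state();print(s['position'],s['ft_force'],s['torque'])
np.save('w7.npy',np.r_[s['position'],s['tool_rot']]);snap('wrist','w7.png')"
```

```text
time: 15.3
position: [0.4559, 0.0363, 0.0198]
tool_rot: [1.893, 2.502, -0.001]
ft_force: [1.4, -5.4, 6.1]
grip_width: 0.338
grip_force: 40.0
[0.45594889 0.03625464 0.0197507 ] [ 1.37354809 -5.36066742  6.07626315] [-1.61444387 -0.10181599  0.03913552]
```

```bash
cat > br.py <<'E'
from h import *
def brass(n):
    d=np.load(n+'.npy'); c=cam('wrist',dict(position=d[:3],tool_rot=d[3:])); im=cv2.imread('pics/'+n+'.png'); hsv=cv2.cvtColor(im,cv2.COLOR_BGR2HSV)
    m=((hsv[...,0]>14)&(hsv[...,0]<30)&(hsv[...,1]>140)&(hsv[...,2]>120)); m[225:]=0
    ys,xs=np.where(m); u=np.median(xs); rows=np.where(m[:,int(u)-10:int(u)+10].mean(1)>.5)[0]
    t=np.radians(15.73);uy=np.array([-np.sin(t),np.cos(t)])
    ux=np.array([np.cos(t),np.sin(t)]); o=np.array([.4568,.0292])
    q=onz(c,[(u,rows[0]-.5),(u,rows[-1]+.5)],.032)[:,:2]
    print(n,'brass rows',rows[0],rows[-1],'cols',xs.min(),xs.max(),'jig y far/near(top z)',((q-o)@uy*1000).round(1),'TCP jig',((d[:2]-o)@ux*1000).round(1),((d[:2]-o)@uy*1000).round(1))
    g=im.astype(int).sum(2)//3
    print('col',g[rows[-1]-3:rows[-1]+22,int(u)].tolist())
if __name__=='__main__':
    import sys
    for n in sys.argv[1:]: brass(n)
E
python3 br.py w5 w6 w7
```

```text
w5 brass rows 94 129 cols 260 297 jig y far/near(top z) [94.3 70.6] TCP jig -0.3 3.3
col [145, 144, 142, 114, 102, 131, 168, 174, 171, 168, 170, 169, 170, 169, 170, 169, 169, 168, 169, 168, 167, 169, 170, 168, 169]
w6 brass rows 71 123 cols 250 304 jig y far/near(top z) [94.1 70.5] TCP jig 0.8 0.7
col [148, 148, 130, 85, 115, 142, 139, 139, 139, 139, 138, 134, 142, 150, 150, 147, 172, 180, 181, 180, 181, 179, 180, 179, 180]
w7 brass rows 85 136 cols 249 303 jig y far/near(top z) [94.3 70.9] TCP jig 1.1 7.0
col [145, 145, 148, 124, 92, 138, 152, 149, 149, 147, 149, 148, 148, 147, 148, 145, 172, 180, 180, 178, 178, 178, 178, 179, 179]
```

```bash
python3 - <<'E'
import cv2
for n,r in (('w6',118),('w7',131)):
    im=cv2.imread(f'pics/{n}.png'); print(n,[ (r+i,*map(int,im[r+i,277])) for i in range(0,34,2)])
    for rr in (r+9,r+14,r+20,r+40): print(rr,[tuple(map(int,im[rr,u])) for u in range(240,256,2)])
E
```

```text
w6 [(118, 72, 161, 211), (120, 72, 162, 211), (122, 63, 142, 185), (124, 111, 111, 124), (126, 138, 135, 145), (128, 137, 136, 145), (130, 136, 134, 144), (132, 130, 144, 153), (134, 138, 152, 162), (136, 158, 174, 185), (138, 166, 183, 195), (140, 165, 183, 195), (142, 165, 181, 194), (144, 165, 181, 194), (146, 166, 181, 194), (148, 165, 183, 194), (150, 165, 181, 194)]
127 [(64, 64, 64), (104, 103, 110), (161, 161, 173), (166, 164, 178), (166, 165, 178), (163, 163, 174), (164, 164, 175), (166, 164, 178)]
132 [(79, 79, 80), (74, 74, 75), (59, 59, 60), (112, 111, 118), (167, 166, 178), (150, 159, 170), (152, 168, 181), (153, 170, 181)]
138 [(77, 77, 78), (74, 75, 75), (63, 63, 63), (43, 43, 42), (143, 142, 152), (138, 149, 158), (167, 181, 193), (163, 180, 192)]
158 [(81, 81, 81), (75, 74, 75), (66, 65, 67), (51, 49, 49), (145, 143, 152), (126, 135, 143), (163, 179, 191), (162, 180, 191)]
w7 [(131, 70, 159, 208), (133, 70, 158, 208), (135, 71, 161, 210), (137, 55, 97, 124), (139, 138, 152, 161), (141, 134, 149, 159), (143, 137, 151, 160), (145, 135, 149, 159), (147, 136, 148, 158), (149, 160, 176, 187), (151, 164, 180, 191), (153, 162, 180, 193), (155, 163, 180, 191), (157, 162, 179, 190), (159, 162, 178, 190), (161, 161, 179, 189), (163, 221, 234, 241)]
140 [(63, 62, 63), (71, 68, 73), (156, 155, 166), (166, 164, 178), (167, 164, 177), (138, 151, 161), (164, 181, 192), (164, 180, 193)]
145 [(80, 79, 80), (73, 74, 73), (52, 51, 52), (141, 137, 150), (161, 159, 171), (142, 154, 166), (163, 180, 193), (164, 181, 194)]
151 [(76, 75, 76), (71, 72, 71), (55, 55, 54), (119, 119, 126), (231, 231, 239), (137, 148, 159), (162, 180, 191), (164, 179, 190)]
171 [(115, 116, 117), (104, 104, 104), (83, 82, 82), (41, 41, 40), (143, 139, 151), (158, 174, 186), (220, 233, 240), (219, 232, 238)]
```

```bash
python3 inch.py '.002 0 0 0 0; .004 0 0 0 0; .006 0 0 0 0; .008 0 0 0 0; .009 0 0 0 0; .009 0 0 0 0; .009 0 0 0 0'
cat > st.py <<'E'
from h import *
import sys
s=ctrl.get_state(); n=sys.argv[1]
np.save(n+'.npy',np.r_[s['position'],s['tool_rot']]);snap('wrist',n+'.png')
t=np.radians(15.73);M=np.array([[np.cos(t),np.sin(t)],[-np.sin(t),np.cos(t)]])
print('F jig',(M@s['ft_force'][:2]).round(1),s['ft_force'][2].round(1),'z',s['position'][2].round(4),'torque',s['torque'].round(2))
from br import brass; brass(n)
E
python3 st.py w8
```

```text
time: 16.05
position: [0.4538, 0.0435, 0.0195]
tool_rot: [1.893, 2.5, -0.003]
ft_force: [1.6, -8.7, 4.2]
grip_width: 0.338
grip_force: 40.0
F jig [-0.8 -8.8] 4.2 z 0.0195 torque [-2.24 -0.48  0.04]
w8 brass rows 92 143 cols 249 303 jig y far/near(top z) [98.8 75.3] TCP jig 1.0 14.6
col [145, 144, 144, 114, 102, 141, 148, 147, 148, 147, 147, 148, 147, 147, 144, 173, 177, 178, 178, 178, 177, 176, 173, 230, 232]
```

```bash
python3 inch.py '.002 0 0 0 0; .004 0 0 0 0; .006 0 0 0 0; .007 0 0 0 0; .007 0 0 0 0; .007 0 0 0 0'; python3 st.py w9
```

```text
time: 16.7
position: [0.4518, 0.0493, 0.0185]
tool_rot: [1.894, 2.498, -0.004]
ft_force: [5.0, -10.4, -4.7]
grip_width: 0.337
grip_force: 40.0
F jig [  2.  -11.4] -4.7 z 0.0185 torque [-2.42 -1.23 -0.13]
w9 brass rows 92 143 cols 249 304 jig y far/near(top z) [104.8  81.5] TCP jig 0.6 20.8
col [144, 147, 146, 125, 95, 138, 148, 149, 148, 147, 147, 147, 148, 144, 172, 178, 177, 176, 176, 177, 176, 177, 176, 173, 172]
```

```bash
python3 inch.py '.0005 0 .001 0 0; .0005 0 .002 0 0; .0005 0 .003 0 0; .0005 0 .004 0 0; .0005 0 .004 0 0; .0005 0 .004 0 0'; python3 st.py w10
```

```text
time: 17.35
position: [0.452, 0.0494, 0.0152]
tool_rot: [1.894, 2.498, -0.004]
ft_force: [3.6, -11.8, 1.2]
grip_width: 0.332
grip_force: 40.0
F jig [  0.3 -12.3] 1.2 z 0.0152 torque [-2.58 -0.8  -0.02]
w10 brass rows 91 144 cols 248 304 jig y far/near(top z) [104.9  81.2] TCP jig 0.9 20.8
col [148, 146, 132, 99, 138, 149, 146, 148, 147, 149, 148, 148, 148, 146, 173, 175, 176, 175, 177, 174, 173, 174, 174, 175, 174]
```

```bash
python3 inch.py '0 0 .001 0 0; 0 0 .0015 0 0; 0 0 .002 0 0; 0 0 .002 0 0'; python3 st.py w11; python3 - <<'E'
from h import *
snap('side','s11.png')
a=cv2.imread('pics/s11.png')[165:265,235:355]; cv2.imwrite('pics/c11.png',cv2.resize(a,(720,600),interpolation=cv2.INTER_CUBIC))
E
```

```text
time: 17.8
position: [0.4521, 0.0494, 0.0151]
tool_rot: [1.895, 2.499, -0.004]
ft_force: [-2.8, -14.0, 20.6]
grip_width: 0.337
grip_force: 40.0
F jig [ -6.5 -12.7] 20.6 z 0.0151 torque [-2.94  0.79 -0.  ]
w11 brass rows 91 144 cols 248 304 jig y far/near(top z) [104.9  81.2] TCP jig 0.9 20.8
col [149, 148, 136, 98, 139, 150, 147, 148, 147, 149, 148, 147, 147, 146, 173, 177, 177, 177, 176, 175, 176, 174, 174, 174, 175]
```

```bash
python3 inch.py '0 0 -.0015 0 0; -.001 0 -.0015 0 0; -.002 0 -.0015 0 0; -.003 0 -.0015 0 0; -.004 0 -.0015 0 0; -.005 0 -.0015 0 0; -.005 0 -.0015 0 0'; python3 st.py w12
```

```text
time: 18.6
position: [0.4521, 0.0493, 0.0152]
tool_rot: [1.895, 2.504, 0.001]
ft_force: [-0.5, -1.6, 7.5]
grip_width: 0.337
grip_force: 40.0
F jig [-0.9 -1.4] 7.5 z 0.0152 torque [-0.21  0.37 -0.05]
w12 brass rows 91 143 cols 248 304 jig y far/near(top z) [104.7  81.4] TCP jig 0.9 20.6
col [147, 148, 148, 119, 104, 141, 149, 147, 149, 148, 147, 147, 147, 144, 171, 177, 177, 176, 175, 174, 176, 175, 174, 173, 173]
```

```bash
python3 inch.py '-.001 0 -.0005 0 0; -.002 0 -.001 0 0; -.003 0 -.001 0 0; -.003 0 -.001 0 0;-.003 0 -.001 0 0'; python3 st.py w13
```

```text
time: 19.15
position: [0.4526, 0.047, 0.0153]
tool_rot: [1.893, 2.505, 0.001]
ft_force: [4.4, -2.6, -2.8]
grip_width: 0.341
grip_force: 40.0
F jig [ 3.5 -3.7] -2.8 z 0.0153 torque [-0.36 -0.85 -0.05]
w13 brass rows 91 143 cols 249 305 jig y far/near(top z) [102.4  79.1] TCP jig 0.8 18.3
col [146, 145, 147, 120, 106, 139, 150, 147, 147, 147, 146, 148, 146, 146, 171, 176, 175, 175, 175, 175, 175, 175, 174, 175, 174]
```

```bash
python3 inch.py '-.0005 0 0 0 0; -.0005 0 0 0 .4; -.0005 0 0 0 .6; -.0005 0 0 0 .6; -.0005 0 0 0 .6; 0 0 -.02 0 .6; 0 0 -.06 0 .6; 0 0 -.1 0 .6; -.04 0 -.14 0 .6; -.08 0 -.17 0 .6; -.08 0 -.17 0 .6; -.08 0 -.17 0 .6; -.08 0 -.17 0 .6'; python3 - <<'E'
from h import *
s=ctrl.get_state();print(s['position']); np.save('w14.npy',np.r_[s['position'],s['tool_rot']]); snap('wrist','w14.png'); snap('side','s14.png')
a=cv2.imread('pics/w14.png')[:300,100:460];b=cv2.imread('pics/s14.png')[165:265,235:355]
cv2.imwrite('pics/c14.png',np.hstack([cv2.resize(a,(400,333)),cv2.resize(b,(400,333),interpolation=cv2.INTER_CUBIC)]))
E
```

```text
time: 20.5
position: [0.4727, -0.0284, 0.1841]
tool_rot: [-1.891, -2.506, 0.002]
ft_force: [-0.3, 0.3, -1.0]
grip_width: 0.599
grip_force: 0.0
[ 0.47270829 -0.02837505  0.1841223 ]
```

View pics/c14.png

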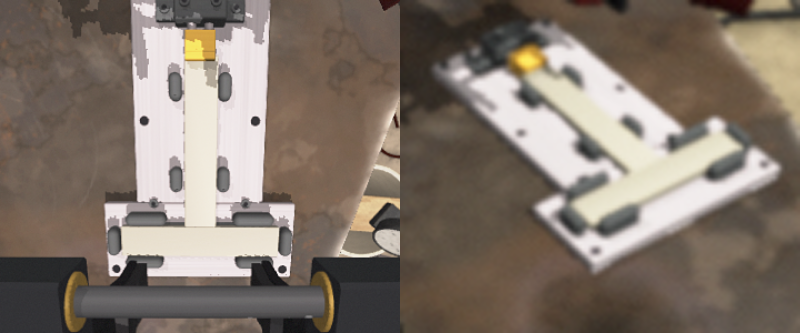

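Both bars look seated, with the seam at crop (205,226) and the nose under the lip. I'll check the stop travel and the seam in numbers.

```bash
python3 - <<'E'
from h import *
from br import brass
brass('w14')
d=np.load('w14.npy');c=cam('wrist',dict(position=d[:3],tool_rot=d[3:]))
t=np.radians(15.73);uy=np.array([-np.sin(t),np.cos(t)]);ux=np.array([np.cos(t),np.sin(t)]);o=np.array([.4568,.0292])
im=cv2.imread('pics/w14.png'); g=im.astype(int).sum(2)//3
print(g[190:236,280].tolist())
for name,pts in (('seam/joint col280',[(280,v) for v in (200,204,208)]),): 
    q=onz(c,pts,.022)[:,:2]-o; print(name,(q@ux*1000).round(1),(q@uy*1000).round(1))
for v in (80,120,170,195): print(v,g[v,258:304].tolist())
E
```

```text
w14 brass rows 27 54 cols 266 293 jig y far/near(top z) [101.9  77.3] TCP jig -0.3 -59.7
col [195, 192, 156, 111, 195, 212, 208, 209, 209, 207, 215, 229, 228, 229, 228, 228, 229, 228, 228, 229, 230, 228, 229, 228, 229]
[230, 230, 230, 230, 230, 229, 230, 229, 231, 230, 230, 230, 231, 233, 183, 218, 221, 221, 221, 220, 222, 221, 221, 221, 222, 222, 222, 222, 224, 223, 222, 223, 224, 225, 224, 225, 225, 225, 224, 226, 225, 224, 224, 230, 231, 231]
seam/joint col280 [0.3 0.3 0.3] [-65.7 -70.2 -74.6]
80 [122, 119, 116, 108, 88, 113, 205, 185, 202, 229, 228, 228, 228, 229, 230, 229, 228, 229, 228, 229, 229, 229, 229, 229, 230, 230, 229, 230, 230, 230, 229, 230, 230, 231, 232, 233, 235, 232, 95, 67, 91, 102, 112, 119, 122, 124]
120 [234, 234, 234, 233, 234, 236, 222, 183, 209, 226, 227, 228, 228, 228, 229, 228, 229, 230, 229, 231, 231, 231, 231, 231, 231, 231, 231, 231, 232, 231, 231, 231, 231, 232, 232, 233, 233, 210, 216, 221, 235, 237, 236, 234, 232, 235]
170 [93, 72, 104, 112, 90, 152, 216, 163, 185, 222, 227, 226, 227, 228, 228, 228, 228, 229, 229, 230, 230, 231, 231, 231, 231, 232, 232, 233, 234, 233, 234, 233, 233, 233, 234, 237, 221, 158, 92, 91, 103, 116, 89, 75, 112, 119]
195 [240, 239, 201, 167, 168, 165, 229, 241, 215, 219, 225, 225, 226, 227, 227, 227, 227, 228, 229, 229, 229, 230, 229, 230, 230, 231, 231, 232, 233, 233, 233, 233, 234, 234, 236, 228, 173, 142, 216, 238, 239, 236, 236, 237, 197, 164]
```

```bash
python3 -c "
from h import *
print(ctrl.close_job())"
```

```text
the job is handed in; nothing more can be done
None
```

The job is handed in at about 20.6 s: the cross bar is in its seat and the stem bar lies flat under the stop's lip, butted against the cross bar (seam at jig y −70.2 mm, stop back 7.7 mm), both bars released and the magnet, marker and roll left alone; no verdict came back.

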